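# Make up the tasting-room kit and the bottle-repair kit

## Task

Make up two kits from the stock in the front part of the desk. The three-compartment tray is the tasting-room kit: lay the corkscrew in its long compartment, stand the till roll in the large square one and one capsule in the small square one; the two-compartment tray is the bottle-repair kit: stand the other capsule in one compartment and the glue stick in the other, either way round. Everything must rest flat on the floor of its compartment, upright where it stands, and the date stamp stays where it is.

Things in the scene. Friction and masses are not known exactly. Their poses are not given: they have to be found in the camera images.
- corkscrew: closed waiter's corkscrew lying on the desk, brown handle with a steel back: 14 mm wide (x), 112 mm long (y), 24 mm high (z), about 85 g; origin at the centre of its underside, y along its length. Grasp across the handle.
- till_roll: white till paper roll standing on its end, 58 mm diameter, 57 mm tall, about 110 g; origin at the centre of its underside, z up. Grasp round the side.
- capsule_0: one of two identical closed black bottle capsules (plain cylinder-like tubs, about 34 mm across and 60 mm tall, 20 g), standing on the desk; origin at the centre of its underside, z up. Grasp round the side from above.
- capsule_1: one of two identical closed black bottle capsules (plain cylinder-like tubs, about 34 mm across and 60 mm tall, 20 g), standing on the desk; origin at the centre of its underside, z up. Grasp round the side from above.
- glue_stick: slim glue stick standing upright, 28 mm diameter, 84 mm tall, about 35 g, yellow with a blue cap, in the front half of the desk like all the stock (not the similar one at the wall by the pens, which is not listed); origin at the centre of its underside, z up. Grasp round the side.
- date_stamp: self-inking date stamp standing on the desk among the stock, 34 mm (x) by 52 mm (y), 78 mm tall; origin at the centre of its underside. Belongs to no kit and is to be left where it is. (Behind this stock stands a tall paper cabinet: front at about x = 0.62 m, y from 0.10 to -0.34 m.)
- tray_three: grey tray, three compartments, 134 (x) x 152 (y) mm. Fixed; floor 3 mm thick, wall tops 15 mm above the desk; origin on the desk under its centre; white card on its front (-x). Inner sizes and centres in its frame, mm: long one 40 (x) x 144 (y) at (-43, 0); large square 82 x 82 at (22, -31); small square 58 x 58 at (10, 43), a solid wall-high ledge behind it. Walls between are 4 mm.
- tray_two: grey tray, two equal compartments side by side, 66 (x) x 128 (y) mm. Fixed; floor 3 mm thick, wall tops 15 mm above the desk; origin on the desk under its centre; white card on its front (-x). Compartments 58 x 58 mm, centres (0, 31) and (0, -31) mm in its frame. Walls 4 mm.
Things that resemble listed ones, but are neither listed nor needed, are in the scene too. Leave any purple look-alike of the capsule_0 alone. Of the things shaped like the till_roll, the white one is meant.

How it is judged:
By the outcome, as a careful person would: the job done as asked, in the order asked, and still so for the second after the job is handed in, with the robot touching nothing.
It also fails if it takes over 141 s, if anything falls off the work surface, if the arm or the gripper's body presses on something with over 40 N, if the wrist force passes 120 N, or if a joint passes its speed limit or range.

## Robot

A 7-joint arm with a two-finger parallel gripper is mounted at the origin on a cart in front of the work surface, level with it; the furniture and walls round the work are solid. World frame = base frame: x ahead of the robot, y to its left, z up, the work surface at z = 0. Lengths are in m, angles in rad, forces in N, time in s.
With the tool pointing down it reaches from about 0.425 to 1.025 m from the base axis. Payload 3.6 kg.
Tool frame: the origin (TCP) lies midway between the tips of the shut fingers; the grasp point (between the pads) lies 19 mm behind it; z points along the fingers, y is the line along which they close (so a half turn about z gives the same grasp; the last joint's range is limited). The gripper opens to 85 mm and grips with 20 to 120 N. Pads are 22 mm wide; open, the fingers measure 114 mm over their backs; the gripper's body (76 mm by 85 mm) begins 54 mm behind the grasp point. The pads swing forward as they close: fully open they stand 13 mm farther back than shut.
Start: joints at [-1.331, 0.591, 0.048, 1.609, -0.033, 0.943, -0.034], TCP at [0.237, 0.685, 0.231] pointing down, gripper open.
Joint ranges: [-2.69, 2.69], [-0.47, 2.24], [-1.27, 1.36], [0.19, 2.51], [-1.53, 4.68], [0.08, 2.07], [-3.09, 3.09]. Speed limits (rad/s): [2.57, 2.57, 3.14, 3.14, 3.14, 3.14, 3.14].

## Interface

Orientations are given as a unit quaternion [w, x, y, z].
In Python, from station import bot gives the robot as it stands.
- The arm moves only by the tool jog_arm, never from a script. Its argument "commands" is a list of rows, each a list of 5 numbers: the shift along the tool's x, y, z in mm, then the turn about the tool's z in degrees, then the opening, from 0 (shut) to 1 (fully open). In form: [[x, y, z, roll, grip], ...]. A call has 1 to 12 rows; each row shifts and turns the commanded pose from where the row before left it, along the tool's axes as they then stand; what a row does not reach is not made up. A row lasts 1/12 s, in which the tool goes at most 41.7 mm and 7.16 degrees, less where a joint would pass 70% of its speed; a pose out of reach is approached as far as the arm can. A call is refused whole if a number of a shift passes 41.7 or a number of a turn 7.16, either way. A call with a gripper value outside its range is refused whole. The fingers move at their own pace and stop on an object; the grip force is fixed at half the most. Time passes only in rows, so rows that do not move let the fingers close. It gives the time, the measured TCP pose, the force, the opening and the grip force at its end, in the units of the state.
- bot.state(): the state, without advancing time (a new reading comes with each control period).
- bot.camera(name): name is "scene" or "top" or "wrist"; returns (picture, depth): 384x512x3 uint8, blue, green, red; 384x512 float32, m along the optical axis (not along the pixel's ray), 0 where there is no reading.
- bot.camera_model(name): a dict with "fov_y" (degrees; the focal length in pixels is half the picture's height over the tangent of half this angle, whatever the lens; pixels are square), "cx", "cy" (the principal point, pixels), "origin" and "orientation" of the camera in the world; the wrist camera has in their place "hand_eye" (4x4, takes a point from camera to tool coordinates, whose origin is the TCP and whose axes are the flange's). Camera axes: x right, y up, looking along -z (the intrinsics and any distortion apply to the point x, -y, -z); pixel columns grow to the right and rows downward; lengths in m; the calibration is good to about 2 mm. A picture is of the moment at which its call begins: read the wrist's pose just before it. camera_model takes no time and is no camera call.
- bot.sign_off(): hands the job in; it is judged then, once.
Trained networks look in the newest picture that a camera, given by its name, has taken for a name from the list of things; names that differ only in an ending like _2 or _b are one class to them, and where a whole thing is asked for, a point or a joint stands for the part that bears it (a point fixed in the world has none). Each returns a list of dicts, best first, with "score" (0 to 1); they miss things now and then, are a little off and sometimes report something else, mostly with a low value. They report only what shows in the picture. A call takes as long as a camera call. They do not tell look-alikes from the thing itself.
- bot.cut_out(name, camera): "mask" (384x512 bool, what is visible of it) and "extent" ([centre column, centre row, width, height] in pixels, round what is visible of it).
The state is a dict: "time": time; "qpos": joint angles; "joint_velocities": joint speeds; "joint_torque": joint torques, N m; "ee_pos": TCP position; "orientation": TCP orientation; "force": force on the tool from outside, world axes, zero at the start; "torque": the same for the moment, N m; "grip_width": finger opening in m; "finger_force": force on a finger pad.
Only numpy, scipy, OpenCV 4.12 (cv2) and the standard library are available. Lean on these libraries where they do the work, as an engineer would, in place of code of your own. Each camera call takes 0.05 s, during which the arm holds its last target. There are 200 camera calls.

## Working session

There is one attempt and no reset: what is moved stays moved. The work goes in short steps, Python scripts to look and compute and a tool call to move; the robot and the scene stay as the last step left them, time stands still between calls to the robot, and variables do not carry over. Pictures are saved under pics/ and viewed, at most 15 in all, crops included, and the job is handed in when it is done.

Besides the shell and the picture viewer there is one more tool, called after ">>>" as name(argument=value, ...), one argument or row to a line, values as JSON. jog_arm: Moves the arm, as the interface text tells. Its arguments: {"type":"object","properties":{"commands":{"type":"array"}},"required":["commands"]}

```bash
mkdir -p pics; ls; python3 - <<'E'
from station import bot
import cv2,json
s=bot.state();print({k:s[k] for k in('time','ee_pos','orientation','grip_width','force')})
for c in('scene','top','wrist'):
    im,d=bot.camera(c);cv2.imwrite(f'pics/{c}0.png',cv2.resize(im,(800,600),interpolation=cv2.INTER_CUBIC));print(c,bot.camera_model(c))
E
```

```text
pics
{'time': 0.0, 'ee_pos': array([0.23654288, 0.68444921, 0.23012364]), 'orientation': array([-1.32397406e-04,  1.65565686e-01,  9.86198121e-01, -1.11879118e-03]), 'grip_width': 0.08540759756873335, 'force': array([0.35555108, 0.96352293, 0.27198738])}
scene {'fov_y': 50.34963088290512, 'cx': 253.4606321366762, 'cy': 196.73187570673153, 'origin': array([-0.06127355, -0.6423375 ,  0.98400255]), 'orientation': array([ 0.85851736,  0.32405063, -0.13814828, -0.37263143])}
top {'fov_y': 51.6929405016623, 'cx': 262.2364984561786, 'cy': 192.36909169745127, 'origin': array([ 0.46704396, -0.05345582,  1.4293405 ]), 'orientation': array([ 0.71187608,  0.02350422, -0.01576747, -0.70173456])}
wrist {'fov_y': 63.258768975955775, 'cx': 253.7381796423255, 'cy': 189.9188934381713, 'hand_eye': array([[ 9.43173691e-04,  9.65225491e-01,  2.61417025e-01,
         6.58895889e-02],
       [ 9.99998381e-01, -1.31092953e-03,  1.23240034e-03,
        -8.55924917e-04],
       [ 1.53224352e-03,  2.61415440e-01, -9.65225166e-01,
        -1.42074060e-01],
       [ 0.00000000e+00,  0.00000000e+00,  0.00000000e+00,
         1.00000000e+00]])}
```

View pics/top0.png

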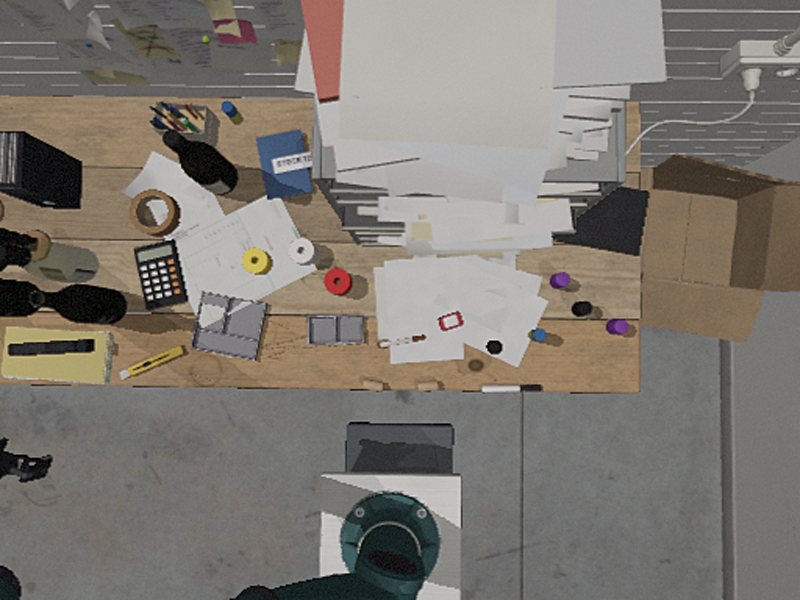

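View pics/scene0.png

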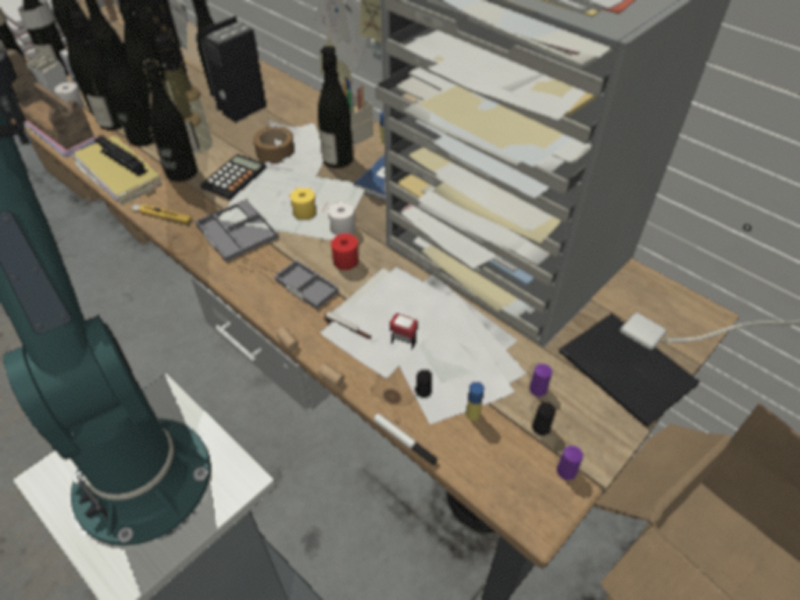

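The top view (800×600) shows tray_three at (231,325) and tray_two at (337,330). The corkscrew is at about (403,341), the stamp at (450,320) and the glue stick at (538,335). Black capsules are at (494,347) and (582,309), with purple look-alikes at (560,281) and (618,327). Of the rolls, white is at (301,250), yellow at (257,261) and red at (338,281). The scene view agrees with this.

```bash
cat > h.py <<'E'
from station import bot
import numpy as np, cv2
from scipy.spatial.transform import Rotation as R
def rot(q): return R.from_quat([q[1],q[2],q[3],q[0]])
def cloud(c,name=None):
    """world xyz image (384x512x3), NaN where no depth"""
    s=bot.state(); im,d=bot.camera(c); m=bot.camera_model(c)
    f=192/np.tan(np.radians(m['fov_y']/2))
    v,u=np.mgrid[:384,:512].astype(float)
    z=np.where(d>0,d,np.nan)
    P=np.stack([(u-m['cx'])/f*z,-(v-m['cy'])/f*z,-z],-1)
    if 'hand_eye' in m:
        H=np.array(m['hand_eye']);P=P@H[:3,:3].T+H[:3,3];o,q=s['ee_pos'],s['orientation']
    else: o,q=m['origin'],m['orientation']
    return im,P@rot(q).as_matrix().T+o
def proj(c,X):
    s=bot.state();m=bot.camera_model(c);f=192/np.tan(np.radians(m['fov_y']/2));X=np.atleast_2d(X)
    if 'hand_eye' in m:
        X=(X-s['ee_pos'])@rot(s['orientation']).as_matrix();H=np.array(m['hand_eye']);X=(X-H[:3,3])@H[:3,:3]
    else: X=(X-m['origin'])@rot(m['orientation']).as_matrix()
    return np.c_[m['cx']+f*X[:,0]/-X[:,2],m['cy']-f*X[:,1]/-X[:,2]]
E
python3 - <<'E'
from h import *
im,P=cloud('top')
m=bot.camera_model('top');print({k:v for k,v in m.items() if 'dist' in k})
for n in 'corkscrew till_roll capsule_0 glue_stick date_stamp tray_three tray_two'.split():
    for r in bot.cut_out(n,'top'):
        p=P[r['mask']];p=p[~np.isnan(p[:,0])];top=np.nanpercentile(p[:,2],95)
        t=p[p[:,2]>top-.012] if 'tray' not in n else p
        print(n,round(r['score'],2),np.round(r['extent']),len(p),'top',top.round(3),'med',np.median(t,0).round(3),'mid',((t.min(0)+t.max(0))/2).round(3),np.ptp(t,axis=0).round(3))
cv2.imwrite('pics/topcrop.png',cv2.resize(im[150:255,110:410],(800,280),interpolation=cv2.INTER_CUBIC))
for px in [(300,225),(300,240),(200,225),(230,240),(360,200)]: print(px,P[px[1],px[0]].round(3))
E
```

```text
{}
corkscrew 0.57 [258. 220.  31.  10.] 116 top 0.027 med [ 0.454 -0.017  0.021] mid [ 0.454 -0.02   0.023] [0.023 0.099 0.016]
corkscrew 0.41 [216. 213.  35.  21.] 675 top 0.018 med [0.477 0.132 0.011] mid [0.478 0.132 0.015] [0.07  0.127 0.019]
till_roll 0.78 [194. 161.  22.  20.] 264 top 0.062 med [0.653 0.206 0.057] mid [0.653 0.206 0.058] [0.058 0.055 0.016]
till_roll 0.58 [166. 167.  18.  18.] 274 top 0.061 med [0.631 0.31  0.057] mid [0.631 0.311 0.058] [0.057 0.058 0.015]
till_roll 0.52 [214. 182.  19.  20.] 241 top 0.062 med [0.584 0.126 0.058] mid [0.584 0.125 0.057] [0.056 0.054 0.015]
capsule_0 0.65 [395. 208.  16.  11.] 120 top 0.064 med [ 0.492 -0.502  0.059] mid [ 0.492 -0.503  0.06 ] [0.028 0.03  0.015]
capsule_0 0.64 [358. 180.  12.  14.] 85 top 0.064 med [ 0.596 -0.372  0.061] mid [ 0.596 -0.373  0.059] [0.025 0.028 0.012]
capsule_0 0.61 [316. 221.   8.  10.] 69 top 0.065 med [ 0.444 -0.227  0.06 ] mid [ 0.444 -0.226  0.062] [0.028 0.025 0.014]
glue_stick 0.64 [344. 212.  12.   9.] 69 top 0.088 med [ 0.472 -0.319  0.086] mid [ 0.472 -0.319  0.083] [0.027 0.026 0.013]
date_stamp 0.7 [290. 207.  14.  14.] 107 top 0.083 med [ 0.5   -0.127  0.078] mid [ 0.499 -0.128  0.078] [0.031 0.045 0.014]
date_stamp 0.36 [317. 224.   6.   9.] 72 top 0.065 med [ 0.444 -0.226  0.06 ] mid [ 0.444 -0.226  0.062] [0.028 0.025 0.014]
tray_two 0.89 [215. 212.  36.  21.] 619 top 0.017 med [0.477 0.139 0.005] mid [0.477 0.137 0.01 ] [0.066 0.128 0.029]
(300, 225) [ 0.431 -0.174  0.005]
(300, 240) [ 0.377 -0.175  0.   ]
(200, 225) [0.426 0.185 0.002]
(230, 240) [0.374 0.076 0.001]
(360, 200) [ 0.524 -0.389  0.002]
```

View pics/topcrop.png

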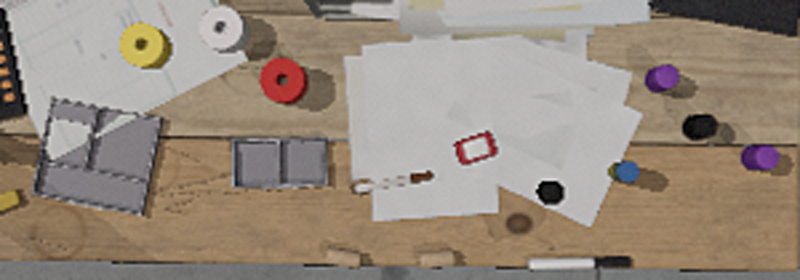

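>>> jog_arm(
  commands=[
    [0,0,0,-6.35,1],
    [0,0,0,-6.35,1],
    [0,0,0,-6.35,1],
    [0,-25,-15,0,1],
    [0,-35,-20,0,1],
    [0,-35,-20,0,1],
    [0,-35,-20,0,1],
    [-15,-35,-20,0,1],
    [-30,-35,-20,0,1],
    [-35,-35,-20,0,1],
    [-35,-35,-20,0,1],
    [-35,-35,-20,0,1],
  ],
)

```text
time: 1.55
ee_pos: [0.359, 0.4086, 0.3904]
orientation: [0.0, -0.0, 1.0, 0.0]
force: [0.7, 0.5, 0.3]
grip_width: 0.0853
finger_force: 0.0
```

>>> jog_arm(
  commands=[
    [-35,-10,0,0,1],
    [-35,0,0,0,1],
    [-35,0,0,0,1],
    [-35,0,0,0,1],
    [0,0,0,0,1],
    [0,0,0,0,1],
  ],
)

```text
time: 2.05
ee_pos: [0.5003, 0.399, 0.3886]
orientation: [0.0, 0.002, 1.0, -0.0]
force: [-0.1, 0.2, -0.2]
grip_width: 0.0856
finger_force: 0.0
```

```bash
python3 - <<'E'
from h import *
im,P=cloud('wrist'); np.save('P1.npy',P); cv2.imwrite('im1.png',im)
cv2.imwrite('pics/w1.png',cv2.resize(im,(800,600),interpolation=cv2.INTER_CUBIC))
for n in 'corkscrew till_roll tray_three tray_two'.split():
    for r in bot.cut_out(n,'wrist'):
        if r['score']<.3: continue
        p=P[r['mask']];p=p[~np.isnan(p[:,0])]
        print(n,round(r['score'],2),np.round(r['extent']),len(p),'med',np.median(p,0).round(4))
        if 'tray' in n or n=='corkscrew':
            q=p[(p[:,2]>.008)&(p[:,2]<.04)][:,:2]; (c,sz,a)=cv2.minAreaRect((q*1000).astype(np.float32)); print('  rect',np.round(c,1),np.round(sz,1),round(a,1))
        else:
            t=p[p[:,2]>.05];print('  circ',((t.min(0)+t.max(0))/2).round(4),np.ptp(t,axis=0).round(4))
E
```

```text
corkscrew 0.57 [ 16. 116.  31.  10.] 300 med [0.4462 0.018  0.022 ]
  rect [446.5  12.2] [13.3 47.2] 11.0
till_roll 0.91 [200. 224.  38.  46.] 1345 med [0.6224 0.3113 0.0555]
  circ [0.629  0.3097 0.0544] [0.057  0.0576 0.0087]
till_roll 0.58 [ 90. 201.  53.  46.] 1583 med [0.5803 0.1338 0.0556]
  circ [0.5853 0.1245 0.0545] [0.0576 0.0585 0.0088]
till_roll 0.57 [143. 234.  43.  34.] 841 med [0.6352 0.2117 0.0497]
  circ [0.6425 0.2048 0.0545] [0.0384 0.0558 0.009 ]
tray_three 0.68 [246. 135. 102.  94.] 7633 med [0.4799 0.3767 0.0027]
  rect [482.3 377.5] [151.9 136.3] 79.9
tray_two 0.66 [ 95. 134.  88.  46.] 3288 med [0.4774 0.1327 0.0032]
  rect [477.  131.6] [ 67.8 129.3] 2.9
```

View pics/w1.png

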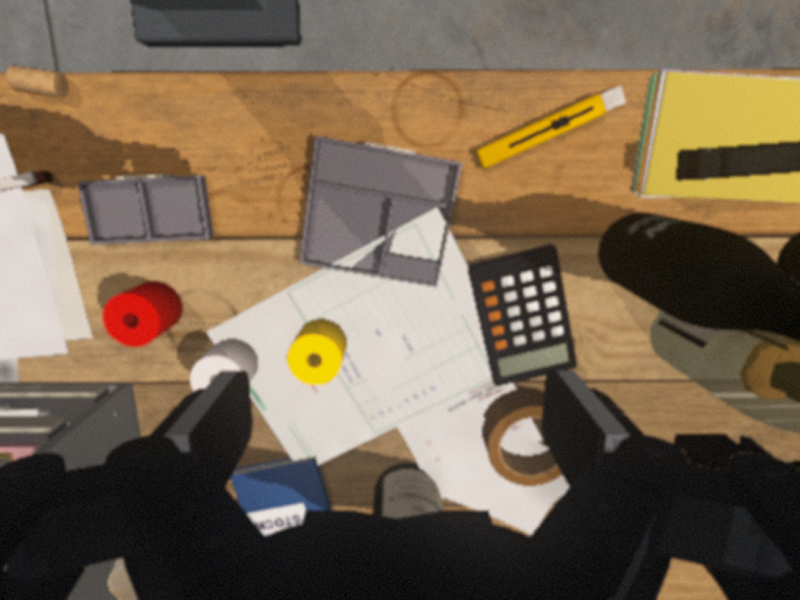

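The wrist view matches the top view. Tray_three is at (380,210) px with its card in front, and tray_two is at (145,208). The rolls are red (140,315), white (225,370) and yellow (318,352), and only the white one fits. The corkscrew shows at the left edge (20,180). I'll look at it from above next.

>>> jog_arm(
  commands=[
    [0,-25,5,0,1],
    [0,-38,10,0,1],
    [0,-38,10,0,1],
    [0,-38,10,0,1],
    [0,-38,10,0,1],
    [0,-38,10,0,1],
    [0,-38,10,0,1],
    [0,-38,10,0,1],
    [0,-38,10,0,1],
    [0,-38,10,0,1],
    [0,-38,5,0,1],
    [0,-25,0,0,1],
  ],
)

```text
time: 3.3
ee_pos: [0.496, -0.0329, 0.2885]
orientation: [-0.001, 0.001, 1.0, -0.001]
force: [-0.0, -0.2, -0.2]
grip_width: 0.0855
finger_force: 0.0
```

>>> jog_arm(
  commands=[
    [0,0,0,0,1],
    [0,0,0,0,1],
  ],
)

```text
time: 3.47
ee_pos: [0.4975, -0.0306, 0.2895]
orientation: [0.0, 0.002, 1.0, 0.0]
force: [-0.2, 1.9, -0.4]
grip_width: 0.0858
finger_force: 0.0
```

```bash
python3 - <<'E'
from h import *
s=bot.state();print(s['time'],s['ee_pos'])
im,P=cloud('wrist')
cv2.imwrite('pics/w2.png',cv2.resize(im,(800,600),interpolation=cv2.INTER_CUBIC))
for n in 'corkscrew capsule_0 glue_stick date_stamp'.split():
    for r in bot.cut_out(n,'wrist'):
        if r['score']<.3: continue
        p=P[r['mask']];p=p[~np.isnan(p[:,0])]
        print(n,round(r['score'],2),np.round(r['extent']),len(p),'med',np.median(p,0).round(4),'zmax',np.percentile(p[:,2],97).round(4),'rgb',im[r['mask']].mean(0).round())
        if n=='corkscrew':
            q=p[(p[:,2]>.008)&(p[:,2]<.04)][:,:2]; (c,sz,a)=cv2.minAreaRect((q*1000).astype(np.float32)); print('  rect',np.round(c,1),np.round(sz,1),round(a,1))
        else:
            t=p[p[:,2]>np.percentile(p[:,2],97)-.006];print('  circ',((t.min(0)+t.max(0))/2).round(4),np.ptp(t,axis=0).round(4))
E
```

```text
3.4667 [ 0.49751629 -0.0306034   0.28949632]
corkscrew 0.88 [263. 122.  85.  25.] 845 med [ 0.4529 -0.0199  0.0219] zmax 0.0241 rgb [123. 133. 149.]
  rect [453.1 -20.8] [ 13.6 111.1] 11.4
capsule_0 0.91 [ 18. 226.  35.  35.] 787 med [ 0.5906 -0.3624  0.027 ] zmax 0.0552 rgb [70. 28. 60.]
  circ [ 0.5969 -0.3638  0.0543] [0.0253 0.0082 0.0101]
capsule_0 0.84 [ 94. 116.  50.  27.] 1097 med [ 0.4427 -0.2217  0.0577] zmax 0.0607 rgb [30. 32. 35.]
  circ [ 0.4435 -0.2295  0.0587] [0.0308 0.0317 0.0079]
glue_stick 0.96 [ 25. 143.  49.  29.] 1028 med [ 0.4706 -0.3105  0.0553] zmax 0.0842 rgb [45. 55. 52.]
  circ [ 0.4727 -0.3125  0.0825] [0.0249 0.01   0.0084]
glue_stick 0.66 [262. 123.  86.  23.] 841 med [ 0.453  -0.0212  0.0219] zmax 0.024 rgb [124. 134. 150.]
  circ [ 0.4507 -0.0183  0.0217] [0.0226 0.0916 0.0073]
date_stamp 0.61 [175. 164.  57.  43.] 1480 med [ 0.4963 -0.1251  0.0761] zmax 0.078 rgb [106. 107. 154.]
  circ [ 0.4991 -0.1283  0.0758] [0.044  0.0553 0.0075]
```

View pics/w2.png

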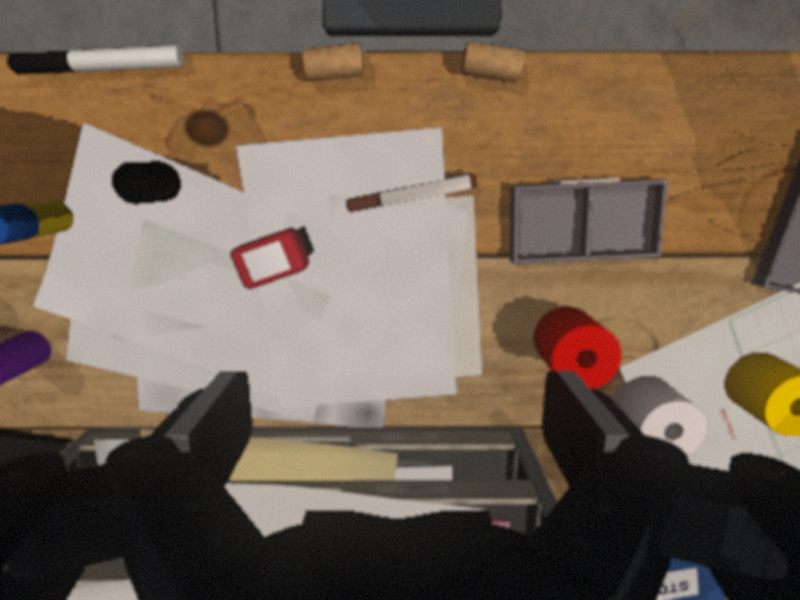

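The corkscrew (brown ends, steel back) lies at (410,192) px, centre (0.453, -0.021), yaw +11.4°. The other objects here are the stamp (270,258), a black capsule (147,181), the glue stick (35,222), and a pen and corks on the desk edge. This corkscrew is the only candidate.

```bash
python3 -c "
from h import *
print(bot.state()['qpos'].round(3))"
```

```text
[-0.247  0.238  0.257  2.056 -0.08   0.857  1.63 ]
```

>>> jog_arm(
  commands=[
    [22,5,0,0,1],
    [22,5,10,0,1],
    [0,0,10,7.15,1],
    [0,0,15,7.15,1],
    [0,0,15,7.15,1],
    [0,0,15,7.15,1],
    [0,0,15,7.15,1],
    [0,0,15,7.15,1],
    [0,0,15,7.15,1],
    [0,0,15,7.15,1],
    [0,0,15,7.15,1],
    [0,0,15,7.15,1],
  ],
)

```text
time: 4.72
ee_pos: [0.4545, -0.0183, 0.1335]
orientation: [0.0, 0.586, 0.811, 0.0]
force: [-0.2, -0.2, -1.4]
grip_width: 0.0853
finger_force: 0.0
```

>>> jog_arm(
  commands=[
    [0,0,10,7.1,1],
    [0,0,10,0,1],
    [0,0,0,0,1],
    [0,0,0,0,1],
  ],
)

```text
time: 5.05
ee_pos: [0.4541, -0.0191, 0.1139]
orientation: [-0.0, 0.632, 0.775, -0.0]
force: [0.3, -0.2, -0.2]
grip_width: 0.0855
finger_force: 0.0
```

```bash
cat >> h.py <<'E'
def go(x,y,z,yaw):
    """print tool-frame shift (mm) and roll (deg) to target; yaw = world angle of tool y axis, deg (mod 180)"""
    s=bot.state();M=rot(s['orientation']).as_matrix()
    a=np.degrees(np.arctan2(M[1,1],M[0,1])); r=(a-yaw+90)%180-90
    print('ee',s['ee_pos'].round(4),'tool-y ang',a.round(1),'tilt',np.degrees(np.arccos(-M[2,2])).round(2),'shift',((np.array([x,y,z])-s['ee_pos'])@M*1000).round(1),'roll',r.round(1),'t',s['time'],'q7',s['qpos'][6].round(2))
E
python3 - <<'E'
from h import *
go(.453,-.021,.013,11.4)
im,P=cloud('wrist')
for r in bot.cut_out('corkscrew','wrist')[:2]:
    p=P[r['mask']];q=p[(p[:,2]>.008)&(p[:,2]<.04)][:,:2]
    (c,sz,a)=cv2.minAreaRect((q*1000).astype(np.float32)); print(r['score'],r['extent'],'  rect',np.round(c,1),np.round(sz,1),round(a,1))
E
```

```text
ee [ 0.4541 -0.0191  0.1139] tool-y ang 11.6 tilt 0.04 shift [ -1.7  -1.4 100.9] roll 0.2 t 5.05 q7 0.65
0.82 [253.2, 186.8, 18.0, 131.4]   rect [454.  -19.7] [ 13.2 111.5] 11.3
```

>>> jog_arm(
  commands=[
    [-1,0,25,0,1],
    [0,0,30,0,1],
    [0,0,25,0,0.6],
    [0,0,15,0,0.5],
    [0,0,6,0,0.5],
    [0,0,0,0,0.5],
    [0,0,0,0,0],
    [0,0,0,0,0],
    [0,0,0,0,0],
    [0,0,0,0,0],
    [0,0,0,0,0],
    [0,0,0,0,0],
  ],
)

```text
time: 6.15
ee_pos: [0.4549, -0.0208, 0.0143]
orientation: [0.001, 0.634, 0.774, 0.001]
force: [-0.8, -0.4, 6.7]
grip_width: 0.0096
finger_force: 59.4
```

>>> jog_arm(
  commands=[
    [0,0,0,0,0],
    [0,0,0,0,0],
    [0,0,0,0,0],
  ],
)

```text
time: 6.4
ee_pos: [0.4549, -0.0207, 0.0143]
orientation: [0.001, 0.634, 0.774, 0.001]
force: [-0.1, 0.6, 7.3]
grip_width: 0.0097
finger_force: 59.4
```

>>> jog_arm(
  commands=[
    [0,0,-5,0,0],
    [0,0,-10,0,0],
    [0,0,-15,0,0],
    [0,0,-20,0,0],
    [0,0,-25,0,0],
    [0,0,-25,0,0],
    [0,0,-20,0,0],
    [0,0,0,0,0],
    [0,0,0,0,0],
  ],
)

```text
time: 7.15
ee_pos: [0.4548, -0.0202, 0.1343]
orientation: [0.001, 0.633, 0.774, 0.001]
force: [-0.9, 0.1, -2.1]
grip_width: 0.0097
finger_force: 58.8
```

```bash
python3 - <<'E'
from h import *
go(.440,.385,.13,-10.1)
im,P=cloud('wrist')
cv2.imwrite('pics/w3.png',cv2.resize(im,(640,480)))
s=bot.state();print(s['grip_width'],s['finger_force'],s['force'])
M=rot(s['orientation']).as_matrix()
for r in bot.cut_out('corkscrew','wrist')[:2]:
    p=P[r['mask']];p=p[~np.isnan(p[:,0])];q=(p-s['ee_pos'])@M*1000
    (c,sz,a)=cv2.minAreaRect(q[:,:2].astype(np.float32)); print(r['score'],r['extent'],'rect tool',np.round(c,1),np.round(sz,1),round(a,1),np.percentile(q,[2,50,98],axis=0).round(1))
    for lo in range(-60,60,20):
        k=(q[:,0]>lo)&(q[:,0]<lo+20);print(lo,k.sum(),np.percentile(q[k,2],[5,50,95]).round(1) if k.sum() else '')
E
```

```text
ee [ 0.4548 -0.0202  0.1343] tool-y ang 11.4 tilt 0.17 shift [400.1  65.9   4.4] roll 21.5 t 7.15 q7 0.64
0.009833605782604055 58.83100773546175 [-0.58611572 -0.52230495 -2.5552236 ]
0.86 [253.2, 226.6, 28.3, 202.2] rect tool [ 2.8 -0.4] [108.2  25.9] 1.5 [[-47.5  -5.7 -10.8]
 [ 15.5   0.1  -9.3]
 [ 55.2   5.8   0.6]]
-60 379 [-3.8 -2.8 -0.4]
-40 601 [-10.1  -3.1  -1. ]
-20 786 [-10.6  -9.6  -8.7]
0 983 [-10.6  -9.5  -8.3]
20 1162 [-10.5  -9.5  -8.1]
40 1102 [-10.3  -8.7   0.7]
```

View pics/w3.png

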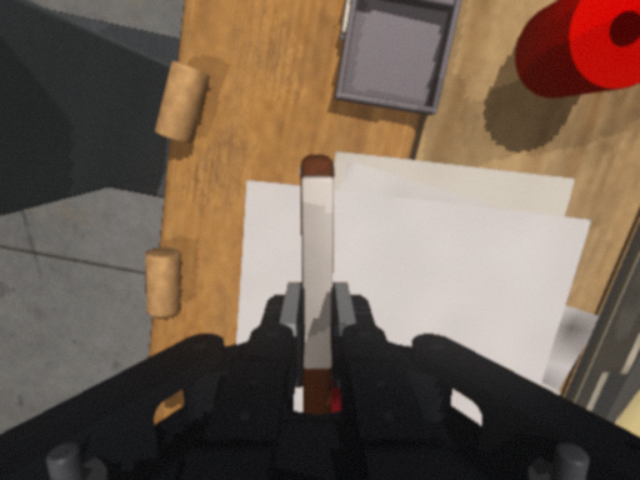

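The corkscrew is held level across its handle (steel back up the middle at (317,270) px), with its top 9.5 mm above the TCP level.

>>> jog_arm(
  commands=[
    [20,3,0,0,0],
    [36,6,0,0,0],
    [36,6,0,0,0],
    [36,6,0,0,0],
    [36,6,0,0,0],
    [36,6,0,0,0],
    [36,6,0,0,0],
    [36,6,0,0,0],
    [36,6,0,0,0],
    [36,6,0,0,0],
    [36,6,0,0,0],
    [20,3,0,0,0],
  ],
)

```text
time: 8.25
ee_pos: [0.4381, 0.3897, 0.1311]
orientation: [-0.001, 0.631, 0.775, -0.0]
force: [-0.1, 0.4, -0.7]
grip_width: 0.0095
finger_force: 58.8
```

>>> jog_arm(
  commands=[
    [0,0,0,7.15,0],
    [0,0,0,7.15,0],
    [0,0,0,7.15,0],
    [0,0,0,0,0],
    [0,0,0,0,0],
  ],
)

```text
time: 8.67
ee_pos: [0.4391, 0.3838, 0.1315]
orientation: [0.0, 0.765, 0.644, -0.002]
force: [1.4, -1.5, -0.6]
grip_width: 0.0098
finger_force: 58.8
```

```bash
python3 - <<'E'
from h import *
go(.4395,.3822,.018,-10.1)
im,P=cloud('wrist')
for n in ('tray_three','tray_two'):
  for r in bot.cut_out(n,'wrist')[:2]:
    p=P[r['mask']];q=p[(p[:,2]>.008)&(p[:,2]<.02)][:,:2]
    (c,sz,a)=cv2.minAreaRect((q*1000).astype(np.float32)); print(n,r['score'],r['extent'],'  rect',np.round(c,1),np.round(sz,1),round(a,1))
E
```

```text
ee [0.4391 0.3838 0.1315] tool-y ang -9.9 tilt 0.18 shift [ -1.2   0.8 113.5] roll 0.2 t 8.6667 q7 -0.36
tray_three 0.6 [313.5, 174.4, 170.7, 174.9]   rect [483.  378.6] [151.1 136.1] 80.2
```

>>> jog_arm(
  commands=[
    [0,1,20,0,0],
    [0,0,30,0,0],
    [0,0,30,0,0],
    [0,0,20,0,0],
    [0,0,9,0,0],
    [0,0,0,0,0],
    [0,0,2,0,0],
    [0,0,2,0,0],
    [0,0,0,0,0],
    [0,0,0,0,0],
  ],
)

```text
time: 9.65
ee_pos: [0.4415, 0.3848, 0.0211]
orientation: [-0.0, 0.766, 0.642, 0.001]
force: [-0.3, -0.2, -1.6]
grip_width: 0.0097
finger_force: 58.8
```

>>> jog_arm(
  commands=[
    [0,0,1.5,0,0],
    [0,0,0,0,0],
    [0,0,0,0,0],
  ],
)

```text
time: 9.9
ee_pos: [0.441, 0.3845, 0.0189]
orientation: [-0.0, 0.766, 0.642, 0.0]
force: [0.1, -0.8, -0.4]
grip_width: 0.01
finger_force: 58.8
```

```bash
python3 - <<'E'
from h import *
for i in range(3): go(.4395,.3822,.018,-10.1); bot.camera('wrist')
E
```

```text
ee [0.441  0.3845 0.0189] tool-y ang -10.1 tilt 0.02 shift [-2.5 -1.   0.9] roll 0.0 t 9.9 q7 -0.23
ee [0.4409 0.3844 0.0188] tool-y ang -10.1 tilt 0.02 shift [-2.4 -1.   0.8] roll 0.0 t 9.95 q7 -0.23
ee [0.4409 0.3844 0.0187] tool-y ang -10.1 tilt 0.01 shift [-2.4 -1.   0.7] roll 0.0 t 10.0 q7 -0.23
```

>>> jog_arm(
  commands=[
    [0,0,0.7,0,0],
    [0,0,0,0,0],
    [0,0,0,0,0.25],
    [0,0,0,0,0.4],
    [0,0,0,0,0.4],
    [0,0,-15,0,0.5],
    [0,0,-30,0,0.6],
    [0,0,-35,0,1],
    [0,0,-35,0,1],
    [0,0,-35,0,1],
    [0,0,-10,0,1],
    [0,0,0,0,1],
  ],
)

```text
time: 11.05
ee_pos: [0.4429, 0.3855, 0.181]
orientation: [-0.0, 0.766, 0.642, 0.003]
force: [0.8, -0.0, -0.1]
grip_width: 0.0855
finger_force: 0.0
```

```bash
python3 - <<'E'
from h import *
im,P=cloud('wrist')
cv2.imwrite('pics/w4.png',cv2.resize(im,(640,480)))
for n in ('tray_three','corkscrew'):
  for r in bot.cut_out(n,'wrist')[:2]:
    p=P[r['mask']];p=p[~np.isnan(p[:,0])];q=p[(p[:,2]>.008)&(p[:,2]<.03)]
    (c,sz,a)=cv2.minAreaRect((q[:,:2]*1000).astype(np.float32)); print(n,r['score'],r['extent'],'  rect',np.round(c,1),np.round(sz,1),round(a,1),np.percentile(p[:,2],[2,50,98]).round(4))
go(.6435,.205,.18,97.6)
E
```

```text
tray_three 0.95 [298.4, 166.5, 142.7, 149.0]   rect [482.8 378.7] [151.6 136.1] 79.7 [0.0011 0.0029 0.0153]
corkscrew 0.75 [250.2, 170.8, 14.4, 108.3]   rect [440.5 385.9] [109.8  12.6] 80.1 [0.0164 0.0254 0.0272]
ee [0.4396 0.384  0.1765] tool-y ang -10.0 tilt 0.15 shift [-140.7  231.9   -3.7] roll 72.4 t 11.2 q7 -0.41
```

View pics/w4.png

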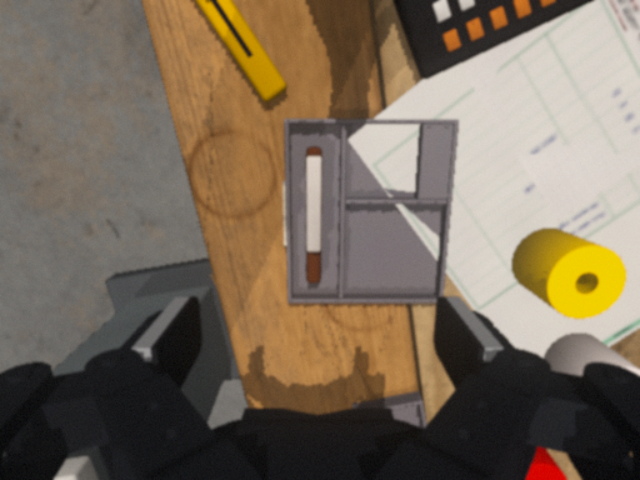

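The corkscrew lies flat and centred in the long compartment ((314,215) px). Next is the white roll at (600,360), between the yellow and red ones.

>>> jog_arm(
  commands=[
    [0,0,-5,-7.15,1],
    [0,0,-5,-7.15,1],
    [0,0,-5,-7.15,1],
    [0,0,-5,-7.15,1],
    [0,0,-5,-7.15,1],
    [0,0,-5,-7.15,1],
    [0,0,-5,-7.15,1],
    [0,0,-5,-7.15,1],
    [0,0,0,-7.15,1],
    [0,0,0,-7.15,1],
    [0,0,0,-7.15,1],
    [0,0,0,-7.15,1],
  ],
)

```text
time: 12.2
ee_pos: [0.4396, 0.3835, 0.2155]
orientation: [-0.002, 0.121, 0.993, -0.002]
force: [0.3, 0.1, 0.3]
grip_width: 0.0851
finger_force: 0.0
```

>>> jog_arm(
  commands=[
    [0,0,0,-7.1,1],
    [0,0,0,-7.1,1],
    [-20,-20,0,0,1],
    [-30,-30,0,0,1],
    [-30,-30,0,0,1],
    [-30,-30,0,0,1],
    [-20,-30,0,0,1],
    [-10,-25,0,0,1],
    [0,-15,0,0,1],
    [0,0,0,0,1],
    [0,0,0,0,1],
  ],
)

```text
time: 13.12
ee_pos: [0.5773, 0.2056, 0.2163]
orientation: [-0.002, 0.001, 1.0, -0.0]
force: [0.9, 0.9, 0.2]
grip_width: 0.0852
finger_force: 0.0
```

```bash
python3 - <<'E'
from h import *
go(.652,.205,.13,90)
im,P=cloud('wrist')
cv2.imwrite('pics/w5.png',cv2.resize(im,(640,480)))
for n in ('till_roll',):
  for r in bot.cut_out(n,'wrist')[:4]:
    p=P[r['mask']];p=p[~np.isnan(p[:,0])];t=p[p[:,2]>.05]
    c,rad=cv2.minEnclosingCircle((t[:,:2]*1000).astype(np.float32))
    print(n,r['score'],np.round(r['extent']),'c',np.round(c,1),rad,'mid',((t.min(0)+t.max(0))/2).round(4),np.ptp(t,axis=0).round(4),'bgr',im[r['mask']].mean(0).round())
E
```

```text
ee [0.5773 0.2056 0.2163] tool-y ang 89.9 tilt 0.22 shift [-75.   -0.4  86. ] roll -0.1 t 13.1167 q7 1.33
till_roll 0.97 [256. 238.  53.  67.] c [653.  206.4] 29.23067283630371 mid [0.653  0.2065 0.0542] [0.0578 0.0572 0.0084] bgr [162. 169. 182.]
till_roll 0.92 [177. 179.  68.  64.] c [585.5 124.3] 29.257278442382812 mid [0.5856 0.1246 0.0546] [0.0577 0.0578 0.009 ] bgr [ 13.  22. 168.]
```

View pics/w5.png

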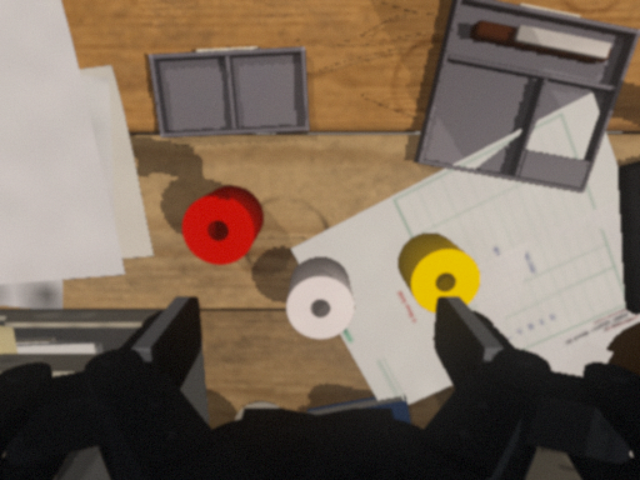

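The white roll is at (320,300) px, centre (0.653, 0.2065). Red is at (222,225) and yellow at (440,275). White is the one meant.

>>> jog_arm(
  commands=[
    [-26,0,10,0,1],
    [-30,0,20,0,1],
    [-20,0,25,0,1],
    [0,0,25,0,1],
    [0,0,20,0,1],
    [0,0,10,0,1],
    [0,0,0,0,1],
    [0,0,0,0,1],
  ],
)

```text
time: 13.88
ee_pos: [0.6543, 0.2075, 0.1078]
orientation: [-0.0, -0.001, 1.0, 0.0]
force: [1.0, -0.4, 0.1]
grip_width: 0.0858
finger_force: 0.0
```

```bash
python3 - <<'E'
from h import *
go(.653,.2065,.016,90)
im,P=cloud('wrist')
for r in bot.cut_out('till_roll','wrist')[:2]:
    p=P[r['mask']];p=p[~np.isnan(p[:,0])];t=p[p[:,2]>.05]
    c,rad=cv2.minEnclosingCircle((t[:,:2]*1000).astype(np.float32))
    print(r['score'],np.round(r['extent']),'c',np.round(c,1),rad)
E
```

```text
ee [0.6543 0.2075 0.1078] tool-y ang 90.1 tilt 0.06 shift [ 1.2 -1.1 91.8] roll 0.1 t 13.8833 q7 1.41
0.96 [404. 171. 115.  92.] c [629.9 309.9] 29.376678466796875
0.95 [124. 100. 123. 100.] c [585.8 124.7] 29.195068359375
```

>>> jog_arm(
  commands=[
    [1,-0.5,20,0,1],
    [0,0,25,0,1],
    [0,0,25,0,1],
    [0,0,15,0,1],
    [0,0,6,0,1],
    [0,0,0,0,1],
    [0,0,0,0,0],
    [0,0,0,0,0],
    [0,0,0,0,0],
    [0,0,0,0,0],
    [0,0,0,0,0],
    [0,0,0,0,0],
  ],
)

```text
time: 14.98
ee_pos: [0.6559, 0.2057, 0.019]
orientation: [0.002, 0.001, 1.0, 0.001]
force: [0.1, -0.4, 6.0]
grip_width: 0.0572
finger_force: 63.9
```

>>> jog_arm(
  commands=[
    [0,0,-4,0,0],
    [0,0,-10,0,0],
    [0,0,-20,0,0],
    [0,0,-25,0,0],
    [0,0,-25,0,0],
    [0,0,-25,0,0],
    [0,0,-10,0,0],
    [0,0,0,0,0],
  ],
)

```text
time: 15.65
ee_pos: [0.6561, 0.2055, 0.1393]
orientation: [0.003, 0.001, 1.0, 0.001]
force: [-0.2, 0.7, -0.8]
grip_width: 0.0568
finger_force: 63.9
```

```bash
python3 - <<'E'
from h import *
go(.4995,.3445,.13,90)
s=bot.state();print(s['grip_width'],s['finger_force'],s['force'])
im,P=cloud('wrist');M=rot(s['orientation']).as_matrix()
cv2.imwrite('pics/w6.png',cv2.resize(im,(640,480)))
for r in bot.cut_out('till_roll','wrist')[:3]:
    p=P[r['mask']];p=p[~np.isnan(p[:,0])];q=(p-s['ee_pos'])@M*1000;print(r['score'],np.round(r['extent']),np.percentile(q,[2,50,98],axis=0).round(1))
E
```

```text
ee [0.6561 0.2055 0.1393] tool-y ang 89.9 tilt 0.35 shift [156.9 138.8   8.7] roll -0.1 t 15.65 q7 1.41
0.05683987801366184 63.91710877418518 [-0.17927226  0.68689242 -0.80077433]
0.94 [254. 255. 149. 155.] [[-16.5 -26.5 -38.4]
 [ 10.3  -1.2 -37.1]
 [ 30.6  24.4   8.1]]
0.76 [145.  97.  99.  87.] [[  45.3 -106.2   80.9]
 [  71.4  -79.    82.5]
 [  96.1  -52.6  127.9]]
0.59 [386. 160.  99.  80.] [[  2.   75.4  81.9]
 [ 29.5  97.9  83.5]
 [ 54.4 128.9 131.7]]
```

View pics/w6.png

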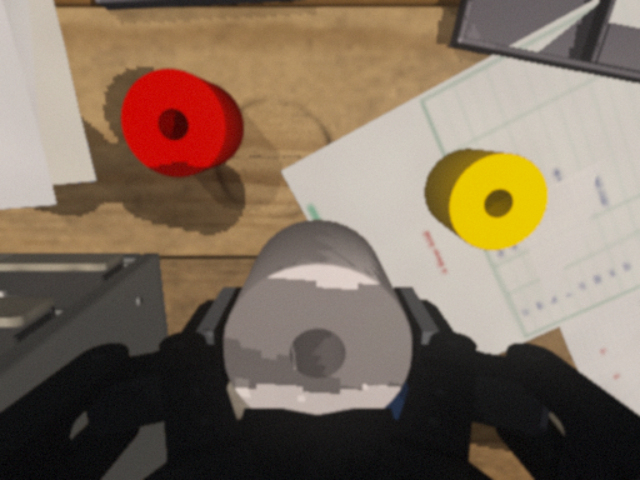

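>>> jog_arm(
  commands=[
    [15,15,0,0,0],
    [30,27,0,0,0],
    [35,31,0,0,0],
    [35,31,0,0,0],
    [25,22,0,0,0],
    [14,13,5,0,0],
    [0,0,10,0,0],
    [0,0,20,0,0],
    [0,0,20,0,0],
    [0,0,10,0,0],
    [0,0,0,0,0],
    [0,0,0,0,0],
  ],
)

```text
time: 16.75
ee_pos: [0.5076, 0.3363, 0.0696]
orientation: [-0.001, 0.001, 1.0, -0.001]
force: [-0.0, -0.1, -0.4]
grip_width: 0.057
finger_force: 64.0
```

```bash
python3 - <<'E'
from h import *
bot.camera('wrist');go(.5016,.3443,.0225,90)
E
```

```text
ee [0.5083 0.3369 0.0706] tool-y ang 89.9 tilt 0.05 shift [ 6.8  7.5 48.1] roll -0.1 t 16.8 q7 1.18
```

>>> jog_arm(
  commands=[
    [6,7,5,0,0],
    [0,0,15,0,0],
    [0,0,15,0,0],
    [0,0,7,0,0],
    [0,0,2,0,0],
    [0,0,0,0,0],
    [0,0,0,0,0],
    [0,0,0,0,0],
  ],
)

```text
time: 17.47
ee_pos: [0.5025, 0.3449, 0.0278]
orientation: [0.001, 0.001, 1.0, 0.0]
force: [-0.4, 0.0, -0.5]
grip_width: 0.0571
finger_force: 64.0
```

```bash
python3 - <<'E'
from h import *
bot.camera('wrist');go(.5016,.3443,.0225,90);print(bot.state()['force'])
E
```

```text
ee [0.5025 0.3449 0.0277] tool-y ang 89.9 tilt 0.09 shift [ 0.9 -0.6  5.2] roll -0.1 t 17.5167 q7 1.18
[ 0.72158162  0.45437221 -1.31940487]
```

>>> jog_arm(
  commands=[
    [0.5,0,2,0,0],
    [0,0,2,0,0],
    [0,0,0.5,0,0],
    [0,0,0,0,0],
    [0,0,0,0,0],
    [0,0,0,0,0],
  ],
)

```text
time: 18.02
ee_pos: [0.5014, 0.3446, 0.0224]
orientation: [0.0, 0.001, 1.0, -0.0]
force: [-0.2, -0.7, -0.1]
grip_width: 0.0567
finger_force: 64.0
```

>>> jog_arm(
  commands=[
    [0,0,0.5,0,0],
    [0,0,0,0,0],
    [0,0,0,0,0.8],
    [0,0,0,0,1],
    [0,0,0,0,1],
    [0,0,0,0,1],
    [0,0,-10,0,1],
    [0,0,-20,0,1],
    [0,0,-30,0,1],
    [0,0,-35,0,1],
    [0,0,-35,0,1],
    [0,0,-35,0,1],
  ],
)

```text
time: 19.02
ee_pos: [0.5011, 0.3442, 0.1891]
orientation: [-0.0, 0.001, 1.0, -0.0]
force: [0.6, 0.6, -0.3]
grip_width: 0.0853
finger_force: 0.0
```

>>> jog_arm(
  commands=[
    [20,-10,-20,0,1],
    [30,-30,-20,0,1],
    [20,-38,0,0,1],
    [0,-38,0,0,1],
    [0,-38,0,0,1],
    [0,-20,0,0,1],
    [0,0,0,0,1],
    [0,0,0,0,1],
  ],
)

```text
time: 19.68
ee_pos: [0.4351, 0.1739, 0.2254]
orientation: [0.0, 0.002, 1.0, 0.0]
force: [0.1, 0.9, 0.6]
grip_width: 0.0856
finger_force: 0.0
```

```bash
python3 - <<'E'
from h import *
go(.50,-.2,.25,90)
im,P=cloud('wrist')
for r in bot.cut_out('till_roll','wrist')[:4]:
    p=P[r['mask']];p=p[~np.isnan(p[:,0])];zt=np.percentile(p[:,2],97);t=p[p[:,2]>zt-.008]
    c,rad=cv2.minEnclosingCircle((t[:,:2]*1000).astype(np.float32))
    print(r['score'],np.round(r['extent']),'c',np.round(c,1),rad,zt,'bgr',im[r['mask']].mean(0).round(), 'top spread by plane', np.polyfit(t[:,0],t[:,2],1)[0].round(3),np.polyfit(t[:,1],t[:,2],1)[0].round(3))
E
```

```text
ee [0.4351 0.1739 0.2254] tool-y ang 89.7 tilt 0.06 shift [ -66.6 -373.6  -24.9] roll -0.3 t 19.6833 q7 1.27
0.65 [213. 288.  56.  66.] c [584.9 125. ] 29.40171241760254 0.05733871128983056 bgr [ 15.  24. 166.] top spread by plane 0.02 -0.004
0.61 [348. 312.  28.  45.] c [525.4 237.4] 116.43269348144531 0.056084755126219285 bgr [ 35.  92. 113.] top spread by plane -1.204 -2.336
0.56 [405. 224.  74.  66.] c [498.8 342.9] 29.504154205322266 0.0600773613681368 bgr [152. 158. 169.] top spread by plane 0.013 0.017
0.32 [428. 202. 158. 126.] c [481.3 377.1] 98.8631591796875 0.014672781485433717 bgr [109. 111. 119.] top spread by plane 0.004 -0.001
```

The till roll stands at (0.499, 0.343), its top at 60 mm and level. Next is the near capsule.

>>> jog_arm(
  commands=[
    [0,-25,0,0,1],
    [0,-38,0,0,1],
    [0,-38,0,0,1],
    [0,-38,0,0,1],
    [0,-38,0,0,1],
    [0,-38,0,0,1],
    [0,-38,0,0,1],
    [0,-38,0,0,1],
    [0,-38,0,0,1],
    [0,-38,0,0,1],
    [0,-25,0,0,1],
    [0,0,0,0,1],
  ],
)

```text
time: 20.78
ee_pos: [0.4361, -0.2224, 0.2254]
orientation: [0.001, 0.004, 1.0, -0.002]
force: [0.7, -1.3, -0.1]
grip_width: 0.0857
finger_force: 0.0
```

>>> jog_arm(
  commands=[
    [0,0,0,0,1],
    [0,0,0,0,1],
  ],
)

```text
time: 20.95
ee_pos: [0.4355, -0.2152, 0.2244]
orientation: [-0.0, -0.001, 1.0, 0.001]
force: [0.8, 0.5, 0.8]
grip_width: 0.0855
finger_force: 0.0
```

```bash
cat >> h.py <<'E'
def cyl(n,k=5):
    im,P=cloud('wrist')
    for r in bot.cut_out(n,'wrist')[:k]:
        p=P[r['mask']];p=p[~np.isnan(p[:,0])]
        if len(p)<30: continue
        zt=np.percentile(p[:,2],95);t=p[abs(p[:,2]-zt)<.006]
        c,rad=cv2.minEnclosingCircle((t[:,:2]*1000).astype(np.float32))
        print(n,round(r['score'],2),np.round(r['extent']),'c',np.round(c,1),'r',round(rad,1),'top',zt.round(4),'bgr',im[r['mask']].mean(0).round())
    return im
E
python3 - <<'E'
from h import *
im=cyl('capsule_0');cyl('glue_stick');cyl('date_stamp',1)
go(.4435,-.2285,.02,90)
cv2.imwrite('pics/w7.png',cv2.resize(im,(800,600)))
E
```

```text
capsule_0 0.95 [ 73. 250.  55.  47.] c [ 532.9 -426.1] r 16.4 top 0.0601 bgr [18. 24. 31.]
capsule_0 0.92 [242. 175.  36.  33.] c [ 442.4 -229.7] r 15.4 top 0.0603 bgr [41. 44. 49.]
capsule_0 0.84 [ 18. 216.  35.  34.] c [ 493.4 -495.1] r 13.1 top 0.0478 bgr [67. 22. 56.]
glue_stick 0.56 [152. 207.  46.  49.] c [ 471.9 -321.4] r 14.2 top 0.0847 bgr [81. 68. 59.]
date_stamp 0.7 [335. 230.  61.  54.] c [ 498.4 -129.6] r 27.9 top 0.0774 bgr [ 91.  93. 133.]
ee [ 0.435  -0.2156  0.2246] tool-y ang 90.1 tilt 0.03 shift [ -8.5 -13.  204.6] roll 0.1 t 21.25 q7 2.19
```

View pics/w7.png

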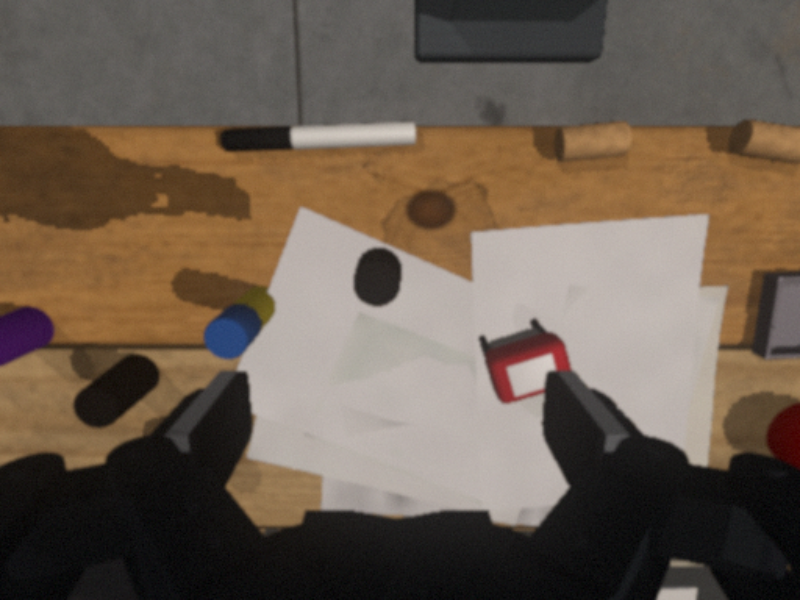

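The black capsules are at (378,276) px and (117,390) px. The purple one at (20,335) is not wanted. The glue stick (yellow with a blue cap, in the front) is at (240,325), and the stamp is at (525,365). I'm taking the capsule at (378,276).

>>> jog_arm(
  commands=[
    [-4,-7,20,0,1],
    [-4,-7,30,0,1],
    [0,0,30,0,1],
    [0,0,20,0,1],
    [0,0,10,0,1],
    [0,0,0,0,1],
    [0,0,0,0,1],
  ],
)

```text
time: 21.83
ee_pos: [0.4428, -0.2308, 0.1148]
orientation: [-0.0, 0.0, 1.0, 0.0]
force: [-0.7, 0.8, 0.5]
grip_width: 0.0855
finger_force: 0.0
```

```bash
python3 - <<'E'
from h import *
cyl('capsule_0',2)
go(.443,-.2295,.02,90)
E
```

```text
capsule_0 0.87 [ 73. 369.  33.  30.] c [ 587.6 -376. ] r 12.7 top 0.0601 bgr [83. 28. 69.]
capsule_0 0.62 [257. 200.  50.  59.] c [ 443.2 -229.7] r 15.9 top 0.0602 bgr [42. 45. 49.]
ee [ 0.4436 -0.2312  0.1158] tool-y ang 89.9 tilt 0.14 shift [ 0.8  1.8 95.8] roll -0.1 t 21.9333 q7 2.34
```

>>> jog_arm(
  commands=[
    [0,1,20,0,1],
    [0,0,30,0,1],
    [0,0,25,0,1],
    [0,0,15,0,1],
    [0,0,5,0,1],
    [0,0,0,0,1],
    [0,0,0,0,0],
    [0,0,0,0,0],
    [0,0,0,0,0],
    [0,0,0,0,0],
    [0,0,0,0,0],
    [0,0,0,0,0],
  ],
)

```text
time: 22.93
ee_pos: [0.4432, -0.2301, 0.0209]
orientation: [0.001, 0.001, 1.0, -0.0]
force: [-1.2, 0.6, 8.3]
grip_width: 0.0305
finger_force: 59.3
```

>>> jog_arm(
  commands=[
    [0,0,0,0,0],
    [0,0,0,0,0],
    [0,0,-5,0,0],
    [0,0,-15,0,0],
    [0,0,-25,0,0],
    [0,0,-30,0,0],
    [0,0,-30,0,0],
    [0,0,-25,0,0],
    [0,0,-10,0,0],
    [0,0,0,0,0],
  ],
)

```text
time: 23.77
ee_pos: [0.4441, -0.2305, 0.1621]
orientation: [0.003, 0.0, 1.0, -0.001]
force: [0.7, 0.1, 0.4]
grip_width: 0.0308
finger_force: 59.6
```

```bash
cat >> h.py <<'E'
def held(n):
    s=bot.state();im,P=cloud('wrist');M=rot(s['orientation']).as_matrix();print('grip',s['grip_width'].round(4),s['finger_force'].round(1),s['force'].round(1),s['ee_pos'].round(4))
    for r in bot.cut_out(n,'wrist')[:3]:
        p=P[r['mask']];p=p[~np.isnan(p[:,0])];q=(p-s['ee_pos'])@M*1000
        if abs(np.median(q[:,:2],0)).max()<40: print(round(r['score'],2),np.round(r['extent']),np.percentile(q,[2,50,98],axis=0).round(1).tolist())
    return im
E
python3 - <<'E'
from h import *
held('capsule_0');go(.5003,.4193,.13,-10)
E
```

```text
Traceback (most recent call last):
  File "h.py", line 37, in held
    s=bot.state();im,P=cloud('wrist');M=rot(s['orientation']).as_matrix();print('grip',s['grip_width'].round(4),s['finger_force'].round(1),s['force'].round(1),s['ee_pos'].round(4))
                                                                                       ^^^^^^^^^^^^^^^^^^^^^
AttributeError: 'float' object has no attribute 'round'
```

```bash
sed -i "s/s\['grip_width'\].round(4),s\['finger_force'\].round(1)/round(s['grip_width'],4),round(s['finger_force'],1)/" h.py
python3 - <<'E'
from h import *
held('capsule_0');go(.5003,.4193,.13,90)
E
```

```text
grip 0.031 59.6 [ 0.1 -0.2 -0.8] [ 0.4432 -0.2298  0.1605]
0.74 [254. 259.  83. 121.] [[-13.0, -15.3, -39.4], [8.4, -1.2, -37.6], [16.4, 12.9, 17.4]]
ee [ 0.442  -0.2292  0.1587] tool-y ang 90.0 tilt 0.11 shift [-57.9 648.5  29.2] roll -0.0 t 23.9167 q7 2.3
```

>>> jog_arm(
  commands=[
    [0,20,0,0,0],
    [0,35,0,0,0],
    [0,40,0,0,0],
    [0,40,0,0,0],
    [0,40,0,0,0],
    [0,40,0,0,0],
    [0,40,0,0,0],
    [0,40,0,0,0],
    [0,40,0,0,0],
    [0,40,0,0,0],
    [0,40,0,0,0],
    [0,40,0,0,0],
  ],
)

```text
time: 24.92
ee_pos: [0.4417, 0.2265, 0.1579]
orientation: [-0.002, 0.0, 1.0, -0.001]
force: [0.4, -0.5, -0.1]
grip_width: 0.0308
finger_force: 59.6
```

>>> jog_arm(
  commands=[
    [-10,40,0,0,0],
    [-15,40,0,0,0],
    [-15,40,0,0,0],
    [-15,40,0,0,0],
    [0,20,0,0,0],
    [0,0,0,7.15,0],
    [0,0,0,7.15,0],
    [0,0,0,7.15,0],
    [0,0,0,7.15,0],
    [0,0,0,7.15,0],
    [0,0,0,7.15,0],
    [0,0,0,7.15,0],
  ],
)

```text
time: 25.92
ee_pos: [0.4962, 0.4012, 0.157]
orientation: [-0.001, 0.426, 0.905, -0.002]
force: [0.1, -0.5, 0.1]
grip_width: 0.0304
finger_force: 59.6
```

>>> jog_arm(
  commands=[
    [0,0,0,7.15,0],
    [0,0,0,7.15,0],
    [0,0,0,7.15,0],
    [0,0,0,7.15,0],
    [0,0,0,7.15,0],
    [0,0,0,7.15,0],
    [0,0,0,7.15,0],
    [0,0,0,0,0],
    [0,0,0,0,0],
  ],
)

```text
time: 26.67
ee_pos: [0.4965, 0.4014, 0.1575]
orientation: [0.001, 0.766, 0.643, -0.002]
force: [0.3, 0.2, -0.2]
grip_width: 0.0303
finger_force: 59.6
```

```bash
python3 - <<'E'
from h import *
im=held('capsule_0');go(.5003,.4193,.024,-10)
cv2.imwrite('pics/w8.png',cv2.resize(im,(640,480)))
E
```

```text
grip 0.0303 59.6 [ 0.3  0.2 -0.2] [0.4965 0.4014 0.1575]
0.97 [255. 260.  88. 117.] [[-13.6, -14.2, -39.4], [7.0, -0.2, -37.7], [15.0, 14.0, 15.6]]
ee [0.4969 0.4017 0.1585] tool-y ang -10.0 tilt 0.11 shift [ 18.2   0.4 134.5] roll -0.0 t 26.7667 q7 -0.18
```

View pics/w8.png

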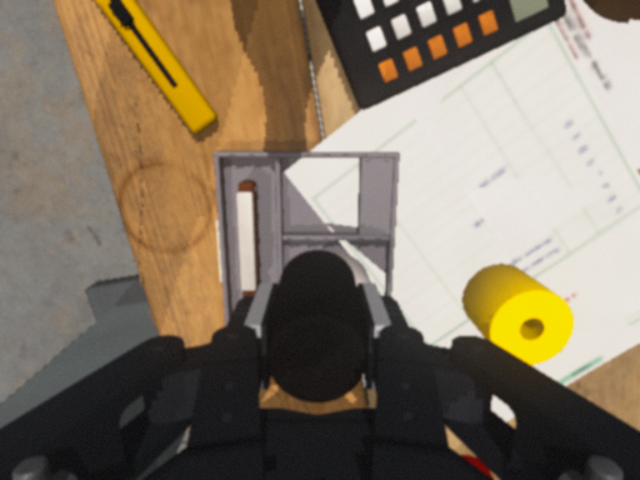

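The capsule is held straight at (318,320) px, with the empty small compartment ahead at (325,195). I'll lower it in.

>>> jog_arm(
  commands=[
    [9,0,0,0,0],
    [9,0,10,0,0],
    [0,0,25,0,0],
    [0,0,30,0,0],
    [0,0,30,0,0],
    [0,0,20,0,0],
    [0,0,10,0,0],
    [0,0,5,0,0],
    [0,0,0,0,0],
    [0,0,0,0,0],
  ],
)

```text
time: 27.6
ee_pos: [0.5014, 0.4204, 0.0304]
orientation: [0.0, 0.767, 0.642, 0.001]
force: [-0.2, -0.3, 0.4]
grip_width: 0.0305
finger_force: 59.6
```

```bash
python3 - <<'E'
from h import *
bot.camera('wrist');go(.5003,.4193,.0245,-10)
E
```

```text
ee [0.5016 0.4204 0.031 ] tool-y ang -10.2 tilt 0.14 shift [-1.3 -1.1  6.5] roll -0.2 t 27.65 q7 -0.08
```

>>> jog_arm(
  commands=[
    [-1,-1,3,0,0],
    [0,0,2,0,0],
    [0,0,1,0,0],
    [0,0,0,0,0],
    [0,0,0,0,0],
    [0,0,0,0,0],
  ],
)

```text
time: 28.15
ee_pos: [0.4994, 0.4193, 0.024]
orientation: [-0.0, 0.767, 0.642, 0.0]
force: [-0.5, 0.4, 1.5]
grip_width: 0.0306
finger_force: 59.8
```

>>> jog_arm(
  commands=[
    [0,0,0,0,0.5],
    [0,0,0,0,0.65],
    [0,0,0,0,0.65],
    [0,0,0,0,0.65],
    [0,0,-10,0,0.65],
    [0,0,-20,0,0.65],
    [0,0,-30,0,0.65],
    [0,0,-30,0,1],
    [0,0,-30,0,1],
    [0,0,-30,0,1],
    [0,0,-10,0,1],
    [0,0,0,0,1],
  ],
)

```text
time: 29.15
ee_pos: [0.5014, 0.4196, 0.1875]
orientation: [0.0, 0.767, 0.642, 0.003]
force: [0.3, -0.4, -0.1]
grip_width: 0.0858
finger_force: 0.0
```

>>> jog_arm(
  commands=[
    [-20,0,0,0,1],
    [-40,0,0,-7.15,1],
    [0,0,0,-7.15,1],
    [0,0,0,-7.15,1],
    [0,0,0,-7.15,1],
    [0,0,0,-7.15,1],
    [0,0,0,-7.15,1],
    [0,0,0,-7.15,1],
    [0,0,0,-7.15,1],
    [0,0,0,-7.15,1],
    [0,0,0,-7.15,1],
    [0,0,0,-7.15,1],
  ],
)

```text
time: 30.15
ee_pos: [0.4874, 0.3595, 0.1821]
orientation: [-0.001, 0.183, 0.983, -0.001]
force: [-0.3, 0.2, -0.6]
grip_width: 0.0852
finger_force: 0.0
```

>>> jog_arm(
  commands=[
    [0,0,0,-7.15,1],
    [0,0,0,-7.15,1],
    [0,0,0,-7.15,1],
    [15,0,0,0,1],
    [30,-15,0,0,1],
    [0,0,0,0,1],
    [0,0,0,0,1],
  ],
)

```text
time: 30.73
ee_pos: [0.4406, 0.3435, 0.182]
orientation: [-0.002, 0.0, 1.0, -0.001]
force: [-0.3, 0.7, -0.7]
grip_width: 0.0856
finger_force: 0.0
```

```bash
python3 - <<'E'
from h import *
im=cyl('capsule_0');cyl('till_roll',3);go(.48,-.4,.25,90)
cv2.imwrite('pics/w9.png',cv2.resize(im,(640,480)))
E
```

```text
capsule_0 0.88 [330. 236.  47.  53.] c [497.9 416.8] r 15.8 top 0.0629 bgr [38. 39. 43.]
till_roll 0.91 [ 58. 282.  56.  32.] c [561.  134.5] r 11.3 top 0.0522 bgr [ 15.  22. 111.]
till_roll 0.81 [254. 235.  58.  72.] c [498.9 343.4] r 29.1 top 0.0603 bgr [189. 194. 203.]
till_roll 0.72 [223. 315.  48.  33.] c [610.1 312.6] r 20.8 top 0.0415 bgr [ 48. 116. 140.]
ee [0.4445 0.3455 0.1835] tool-y ang 89.9 tilt 0.05 shift [ -36.4 -745.4  -66.6] roll -0.1 t 30.9333 q7 1.19
```

View pics/w9.png

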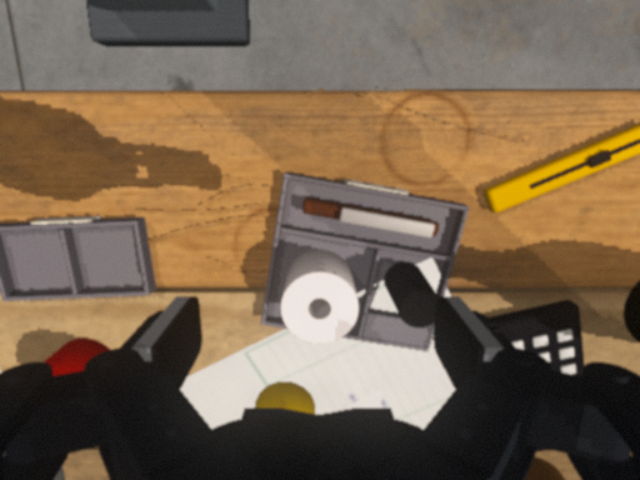

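Tray_three is complete: corkscrew (370,218), roll (318,300) and capsule (410,290), all upright. Now I'll fetch the second black capsule.

>>> jog_arm(
  commands=[
    [0,-25,-3,0,1],
    [0,-40,-3,0,1],
    [0,-40,-3,0,1],
    [0,-40,-3,0,1],
    [0,-40,-3,0,1],
    [0,-40,-3,0,1],
    [0,-40,-3,0,1],
    [0,-40,-3,0,1],
    [0,-40,-3,0,1],
    [0,-40,-3,0,1],
    [0,-40,-3,0,1],
    [0,-40,-3,0,1],
  ],
)

```text
time: 31.93
ee_pos: [0.4438, -0.1224, 0.2201]
orientation: [0.001, 0.001, 1.0, -0.0]
force: [1.2, 1.2, -0.3]
grip_width: 0.0852
finger_force: 0.0
```

>>> jog_arm(
  commands=[
    [0,-40,0,0,1],
    [0,-40,0,0,1],
    [0,-40,0,0,1],
    [-10,-40,0,0,1],
    [-15,-40,0,0,1],
    [-15,-30,0,0,1],
    [-15,-30,0,0,1],
    [-10,-20,0,0,1],
    [0,0,0,0,1],
    [0,0,0,0,1],
    [0,0,0,0,1],
  ],
)

```text
time: 32.85
ee_pos: [0.5072, -0.3985, 0.2191]
orientation: [-0.001, 0.001, 1.0, 0.001]
force: [0.2, 0.2, -0.2]
grip_width: 0.0857
finger_force: 0.0
```

```bash
python3 - <<'E'
from h import *
im=cyl('capsule_0');cyl('glue_stick',2);go(.533,-.427,.12,90)
cv2.imwrite('pics/w10.png',cv2.resize(im,(640,480)))
E
```

```text
capsule_0 0.95 [275. 244.  32.  48.] c [ 595.5 -376.7] r 15.9 top 0.06 bgr [108.  45.  94.]
capsule_0 0.78 [230. 194.  32.  42.] c [ 532.4 -426.6] r 16.0 top 0.0603 bgr [25. 34. 44.]
capsule_0 0.59 [153. 157.  49.  36.] c [ 492.6 -505.2] r 15.8 top 0.0604 bgr [107.  41.  93.]
glue_stick 0.77 [331. 142.  45.  38.] c [ 471.8 -322.2] r 13.9 top 0.0847 bgr [114.  85.  70.]
ee [ 0.5074 -0.3977  0.2196] tool-y ang 90.0 tilt 0.06 shift [-25.6 -29.4  99.6] roll 0.0 t 33.05 q7 2.52
```

View pics/w10.png

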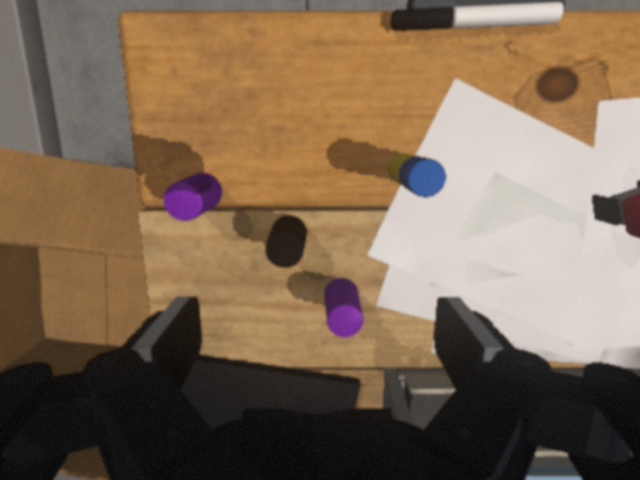

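The black capsule is at (287,240) px, between the purple ones at (193,195) and (343,308). It sits at (0.5325, -0.427).

>>> jog_arm(
  commands=[
    [-13,-15,10,0,1],
    [-12,-14,20,0,1],
    [0,0,25,0,1],
    [0,0,25,0,1],
    [0,0,15,0,1],
    [0,0,5,0,1],
    [0,0,0,0,1],
    [0,0,0,0,1],
  ],
)

```text
time: 33.72
ee_pos: [0.5328, -0.4283, 0.1206]
orientation: [0.0, 0.0, 1.0, -0.0]
force: [0.1, -0.1, -0.3]
grip_width: 0.0854
finger_force: 0.0
```

```bash
python3 - <<'E'
from h import *
cyl('capsule_0',3);go(.5325,-.4268,.02,90)
E
```

```text
capsule_0 0.91 [258. 197.  48.  60.] c [ 532.5 -426.7] r 15.7 top 0.0601 bgr [26. 34. 43.]
capsule_0 0.91 [322. 268.  55.  77.] c [ 595.7 -376.2] r 16.2 top 0.0599 bgr [109.  41.  92.]
capsule_0 0.86 [150. 144.  67.  50.] c [ 492.8 -504.8] r 15.8 top 0.0603 bgr [105.  37.  88.]
ee [ 0.5332 -0.4289  0.1214] tool-y ang 89.9 tilt 0.17 shift [  1.    2.3 101.4] roll -0.1 t 33.8167 q7 2.59
```

>>> jog_arm(
  commands=[
    [0.5,1.5,20,0,1],
    [0,0,30,0,1],
    [0,0,25,0,1],
    [0,0,15,0,1],
    [0,0,9,0,1],
    [0,0,1,0,1],
    [0,0,0,0,0],
    [0,0,0,0,0],
    [0,0,0,0,0],
    [0,0,0,0,0],
    [0,0,0,0,0],
    [0,0,0,0,0],
  ],
)

```text
time: 34.82
ee_pos: [0.5328, -0.4273, 0.0212]
orientation: [0.001, 0.001, 1.0, -0.001]
force: [0.4, 0.7, 4.9]
grip_width: 0.0305
finger_force: 59.9
```

>>> jog_arm(
  commands=[
    [0,0,0,0,0],
    [0,0,0,0,0],
    [0,0,-5,0,0],
    [0,0,-15,0,0],
    [0,0,-25,0,0],
    [0,0,-30,0,0],
    [0,0,-30,0,0],
    [0,0,-25,0,0],
    [0,0,-10,0,0],
    [0,0,0,0,0],
  ],
)

```text
time: 35.65
ee_pos: [0.5333, -0.4282, 0.1634]
orientation: [0.003, 0.001, 1.0, -0.002]
force: [0.6, -0.1, -0.8]
grip_width: 0.0306
finger_force: 59.4
```

```bash
python3 - <<'E'
from h import *
held('capsule_0');go(.4755,.1625,.14,92.9)
E
```

```text
grip 0.0306 59.4 [ 0.6 -0.1 -0.8] [ 0.5333 -0.4282  0.1634]
0.77 [253. 260.  83. 124.] [[-13.8, -15.7, -39.1], [8.0, -0.9, -37.3], [16.3, 13.4, 19.6]]
ee [ 0.5317 -0.4259  0.1593] tool-y ang 89.9 tilt 0.05 shift [ 56.7 588.4  19.8] roll -3.0 t 35.75 q7 2.56
```

>>> jog_arm(
  commands=[
    [10,20,0,-3,0],
    [20,30,0,0,0],
    [20,38,0,0,0],
    [7,40,0,0,0],
    [0,40,0,0,0],
    [0,40,0,0,0],
    [0,40,0,0,0],
    [0,40,0,0,0],
    [0,40,0,0,0],
    [0,40,0,0,0],
    [0,40,0,0,0],
    [0,40,0,0,0],
  ],
)

```text
time: 36.75
ee_pos: [0.4517, 0.0192, 0.1582]
orientation: [-0.002, -0.026, 1.0, -0.0]
force: [0.3, -0.5, -0.0]
grip_width: 0.0309
finger_force: 59.4
```

>>> jog_arm(
  commands=[
    [0,40,0,0,0],
    [0,40,0,0,0],
    [0,35,0,0,0],
    [0,25,0,0,0],
    [0,0,0,0,0],
    [0,0,0,0,0],
    [0,0,0,0,0],
  ],
)

```text
time: 37.33
ee_pos: [0.4455, 0.1561, 0.1586]
orientation: [-0.001, -0.025, 1.0, -0.001]
force: [1.0, -0.7, 0.6]
grip_width: 0.0308
finger_force: 59.4
```

```bash
python3 - <<'E'
from h import *
im,P=cloud('wrist')
for r in bot.cut_out('tray_two','wrist')[:1]:
    p=P[r['mask']];q=p[(p[:,2]>.008)&(p[:,2]<.02)][:,:2]
    (c,sz,a)=cv2.minAreaRect((q*1000).astype(np.float32)); print(r['score'],r['extent'],'  rect',np.round(c,1),np.round(sz,1),round(a,1))
go(.4755,.1625,.0245,92.9)
E
```

```text
0.61 [230.3, 206.8, 135.6, 70.7]   rect [475.3 131.3] [ 66.6 130.1] 5.6
ee [0.446  0.1552 0.1591] tool-y ang 92.8 tilt 0.12 shift [-30.    6.  134.6] roll -0.1 t 37.4333 q7 1.66
```

>>> jog_arm(
  commands=[
    [-15,3,0,0,0],
    [-15,3,10,0,0],
    [0,0,25,0,0],
    [0,0,30,0,0],
    [0,0,30,0,0],
    [0,0,20,0,0],
    [0,0,10,0,0],
    [0,0,4,0,0],
    [0,0,0,0,0],
    [0,0,0,0,0],
  ],
)

```text
time: 38.27
ee_pos: [0.477, 0.1642, 0.0314]
orientation: [0.001, -0.025, 1.0, 0.0]
force: [0.2, 0.3, 0.1]
grip_width: 0.031
finger_force: 59.4
```

```bash
python3 - <<'E'
from h import *
bot.camera('wrist');go(.4755,.1625,.0245,92.9)
E
```

```text
ee [0.4772 0.1645 0.0317] tool-y ang 92.9 tilt 0.11 shift [ 1.8 -1.9  7.2] roll -0.0 t 38.3167 q7 1.84
```

>>> jog_arm(
  commands=[
    [1,-1,3,0,0],
    [0,0,2,0,0],
    [0,0,2,0,0],
    [0,0,0,0,0],
    [0,0,0,0,0],
    [0,0,0,0,0],
  ],
)

```text
time: 38.82
ee_pos: [0.4755, 0.1639, 0.0241]
orientation: [0.0, -0.026, 1.0, 0.0]
force: [-0.9, 0.1, 5.0]
grip_width: 0.0307
finger_force: 60.0
```

>>> jog_arm(
  commands=[
    [0,0,0,0,0.5],
    [0,0,0,0,0.7],
    [0,0,0,0,0.7],
    [0,0,0,0,0.7],
    [0,0,-10,0,0.7],
    [0,0,-20,0,0.7],
    [0,0,-35,0,1],
    [0,0,-35,0,1],
    [0,0,-35,0,1],
    [0,0,-35,0,1],
    [0,0,-15,0,1],
    [0,-25,0,0,1],
  ],
)

```text
time: 39.82
ee_pos: [0.4792, 0.1441, 0.2127]
orientation: [0.004, -0.03, 1.0, 0.003]
force: [1.4, -0.2, -0.2]
grip_width: 0.0855
finger_force: 0.0
```

>>> jog_arm(
  commands=[
    [0,-40,0,0,1],
    [0,-40,0,0,1],
    [0,-40,0,0,1],
    [0,-40,0,0,1],
    [0,-40,0,0,1],
    [0,-40,0,0,1],
    [0,-40,0,0,1],
    [0,-40,0,0,1],
    [0,-40,0,0,1],
    [0,-40,0,0,1],
    [0,-40,0,0,1],
    [0,-20,0,0,1],
  ],
)

```text
time: 40.82
ee_pos: [0.4989, -0.327, 0.21]
orientation: [0.001, -0.023, 1.0, -0.002]
force: [-0.2, -0.1, 0.2]
grip_width: 0.0856
finger_force: 0.0
```

>>> jog_arm(
  commands=[
    [0,0,0,0,1],
    [0,0,0,0,1],
  ],
)

```text
time: 40.98
ee_pos: [0.4993, -0.3221, 0.2091]
orientation: [-0.0, -0.024, 1.0, -0.0]
force: [0.4, 1.1, -0.1]
grip_width: 0.0857
finger_force: 0.0
```

```bash
python3 - <<'E'
from h import *
cyl('glue_stick',3);go(.472,-.322,.13,92.9)
E
```

```text
glue_stick 0.72 [257. 151.  33.  40.] c [ 471.8 -322.1] r 13.7 top 0.0848 bgr [115.  75.  55.]
ee [ 0.4999 -0.319   0.2085] tool-y ang 93.0 tilt 0.12 shift [28.  -1.7 78.6] roll 0.1 t 41.0833 q7 2.52
```

>>> jog_arm(
  commands=[
    [14,-1,10,0,1],
    [13,0,20,0,1],
    [0,0,20,0,1],
    [0,0,15,0,1],
    [0,0,5,0,1],
    [0,0,0,0,1],
    [0,0,0,0,1],
  ],
)

```text
time: 41.67
ee_pos: [0.4738, -0.3221, 0.139]
orientation: [0.0, -0.026, 1.0, 0.0]
force: [0.3, 0.5, 0.9]
grip_width: 0.0852
finger_force: 0.0
```

```bash
python3 - <<'E'
from h import *
im=cyl('glue_stick',3);go(.472,-.322,.04,92.9)
cv2.imwrite('pics/w11.png',cv2.resize(im,(640,480)))
E
```

```text
glue_stick 0.72 [256. 195.  39.  66.] c [ 471.8 -321.9] r 13.9 top 0.0847 bgr [89. 66. 54.]
ee [ 0.4742 -0.323   0.1397] tool-y ang 93.0 tilt 0.11 shift [ 2.3  1.2 99.7] roll 0.1 t 41.7667 q7 2.62
```

View pics/w11.png

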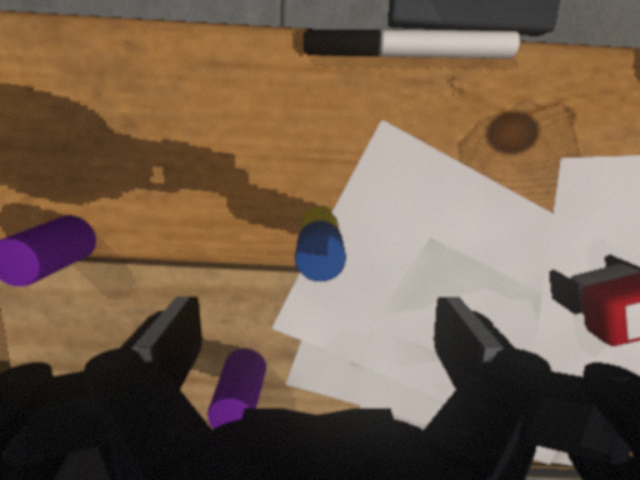

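The glue stick (blue cap, yellow body) stands centred at (320,245) px, in the front half of the desk. The other one is at the wall, so this is the one meant.

>>> jog_arm(
  commands=[
    [2,0.5,20,0,1],
    [0,0,30,0,1],
    [0,0,25,0,1],
    [0,0,15,0,1],
    [0,0,8,0,1],
    [0,0,0,0,1],
    [0,0,0,0,0],
    [0,0,0,0,0],
    [0,0,0,0,0],
    [0,0,0,0,0],
    [0,0,0,0,0],
    [0,0,0,0,0],
  ],
)

```text
time: 42.77
ee_pos: [0.4718, -0.3229, 0.0416]
orientation: [0.001, -0.026, 1.0, -0.0]
force: [0.0, 1.2, 5.3]
grip_width: 0.0267
finger_force: 58.3
```

>>> jog_arm(
  commands=[
    [0,0,0,0,0],
    [0,0,0,0,0],
    [0,0,-5,0,0],
    [0,0,-15,0,0],
    [0,0,-25,0,0],
    [0,0,-30,0,0],
    [0,0,-35,0,0],
    [0,0,-30,0,0],
    [0,0,-10,0,0],
    [0,0,0,0,0],
  ],
)

```text
time: 43.6
ee_pos: [0.4726, -0.3239, 0.1935]
orientation: [0.003, -0.026, 1.0, -0.002]
force: [0.5, -0.5, -0.8]
grip_width: 0.0268
finger_force: 58.7
```

```bash
python3 - <<'E'
from h import *
held('glue_stick');go(.4786,.1006,.17,92.9)
E
```

```text
grip 0.0268 58.7 [ 0.5 -0.5 -0.8] [ 0.4726 -0.3239  0.1935]
0.77 [252. 262.  73. 132.] [[-11.3, -13.2, -43.4], [7.7, -0.9, -41.4], [13.3, 11.5, 33.9]]
ee [ 0.4709 -0.322   0.1902] tool-y ang 93.0 tilt 0.05 shift [-29.5 421.6  20.5] roll 0.1 t 43.7 q7 2.58
```

>>> jog_arm(
  commands=[
    [0,20,0,0,0],
    [-3,35,0,0,0],
    [-3,40,0,0,0],
    [-3,40,0,0,0],
    [-3,40,0,0,0],
    [-3,40,0,0,0],
    [-3,40,0,0,0],
    [-3,40,0,0,0],
    [-3,40,0,0,0],
    [-3,40,0,0,0],
    [-3,30,0,0,0],
    [0,15,0,0,0],
  ],
)

```text
time: 44.7
ee_pos: [0.4782, 0.1034, 0.1884]
orientation: [-0.002, -0.029, 1.0, -0.0]
force: [0.4, -1.1, -0.7]
grip_width: 0.027
finger_force: 58.8
```

>>> jog_arm(
  commands=[
    [0,0,0,0,0],
    [0,0,0,0,0],
    [0,0,0,0,0],
  ],
)

```text
time: 44.95
ee_pos: [0.4787, 0.0967, 0.1897]
orientation: [-0.001, -0.025, 1.0, -0.001]
force: [-0.9, 0.2, -0.3]
grip_width: 0.027
finger_force: 58.8
```

```bash
python3 - <<'E'
from h import *
bot.camera('wrist');go(.4786,.1006,.045,92.9);cyl('capsule_0',2)
E
```

```text
ee [0.4789 0.0963 0.19  ] tool-y ang 92.8 tilt 0.13 shift [-1.00e-01  4.50e+00  1.45e+02] roll -0.1 t 45.0 q7 1.79
capsule_0 0.75 [323. 175.  46.  44.] c [475.4 162.1] r 15.7 top 0.0631 bgr [29. 34. 41.]
```

>>> jog_arm(
  commands=[
    [0,2,15,0,0],
    [0,0,30,0,0],
    [0,0,35,0,0],
    [0,0,30,0,0],
    [0,0,20,0,0],
    [0,0,8,0,0],
    [0,0,0,0,0],
    [0,0,0,0,0],
  ],
)

```text
time: 45.77
ee_pos: [0.48, 0.0993, 0.053]
orientation: [0.0, -0.025, 1.0, -0.0]
force: [0.3, -0.1, -0.1]
grip_width: 0.0269
finger_force: 58.8
```

```bash
python3 - <<'E'
from h import *
bot.camera('wrist');go(.4786,.098,.045,92.9)
E
```

```text
ee [0.4805 0.0997 0.0536] tool-y ang 92.9 tilt 0.1 shift [ 2.  -1.6  8.6] roll -0.0 t 45.8167 q7 2.0
```

>>> jog_arm(
  commands=[
    [1,-1,3,0,0],
    [0,0,3,0,0],
    [0,0,1.5,0,0],
    [0,0,0,0,0],
    [0,0,0,0,0],
    [0,0,0,0,0],
  ],
)

```text
time: 46.32
ee_pos: [0.4787, 0.0993, 0.0453]
orientation: [0.0, -0.026, 1.0, 0.0]
force: [0.5, -0.1, 0.0]
grip_width: 0.0269
finger_force: 58.8
```

>>> jog_arm(
  commands=[
    [0,0,0.7,0,0],
    [0,0,0,0,0],
    [0,0,0,0,0.45],
    [0,0,0,0,0.5],
    [0,0,0,0,0.5],
    [0,0,-8,0,0.5],
    [0,0,-20,0,0.5],
    [0,0,-30,0,0.5],
    [0,0,-35,0,0.6],
    [0,0,-35,0,1],
    [0,0,-20,0,1],
    [0,0,0,0,1],
  ],
)

```text
time: 47.32
ee_pos: [0.4813, 0.0994, 0.1967]
orientation: [0.004, -0.025, 1.0, 0.001]
force: [1.3, -0.8, 0.8]
grip_width: 0.0841
finger_force: 0.0
```

>>> jog_arm(
  commands=[
    [10,-5,-20,0,1],
    [20,0,-30,0,1],
    [20,0,-30,0,1],
    [10,15,-20,0,1],
    [0,25,0,0,1],
    [0,30,0,0,1],
    [0,20,0,0,1],
    [0,0,0,0,1],
    [0,0,0,0,1],
    [0,0,0,0,1],
  ],
)

```text
time: 48.15
ee_pos: [0.4137, 0.18, 0.292]
orientation: [-0.001, -0.025, 1.0, -0.001]
force: [0.6, -0.1, -0.3]
grip_width: 0.0852
finger_force: 0.0
```

```bash
python3 - <<'E'
from h import *
im=cyl('capsule_0',3);cyl('glue_stick',2);cyl('till_roll',3);cyl('corkscrew',1);go(.4,.2,.3,90)
cv2.imwrite('pics/w12.png',cv2.resize(im,(800,600)))
im,P=cloud('top')
for r in bot.cut_out('date_stamp','top')[:1]:
    p=P[r['mask']];t=p[p[:,2]>.07];print(np.median(t,0))
E
```

```text
capsule_0 0.73 [240. 204.  25.  37.] c [475.2 162.4] r 15.9 top 0.0631 bgr [30. 35. 44.]
capsule_0 0.57 [425. 228.  49.  36.] c [497.6 416.2] r 16.1 top 0.0627 bgr [39. 41. 46.]
glue_stick 0.67 [190. 211.  30.  40.] c [478.5  99.8] r 14.1 top 0.0876 bgr [95. 79. 67.]
till_roll 0.88 [208. 276.  47.  54.] c [584.9 124.6] r 29.2 top 0.0572 bgr [ 17.  26. 169.]
till_roll 0.73 [334. 308.  46.  54.] c [628.9 309.2] r 29.1 top 0.0569 bgr [ 20. 144. 175.]
till_roll 0.62 [371. 225.  54.  49.] c [498.8 342.3] r 29.2 top 0.06 bgr [160. 166. 176.]
corkscrew 0.96 [400. 180.  82.  24.] c [439.5 384.3] r 49.7 top 0.0263 bgr [102. 113. 129.]
ee [0.4144 0.1805 0.2924] tool-y ang 92.9 tilt 0.01 shift [13.4 20.2 -7.6] roll 2.9 t 48.55 q7 1.36
[ 0.50002589 -0.1268522   0.07739087]
```

View pics/w12.png

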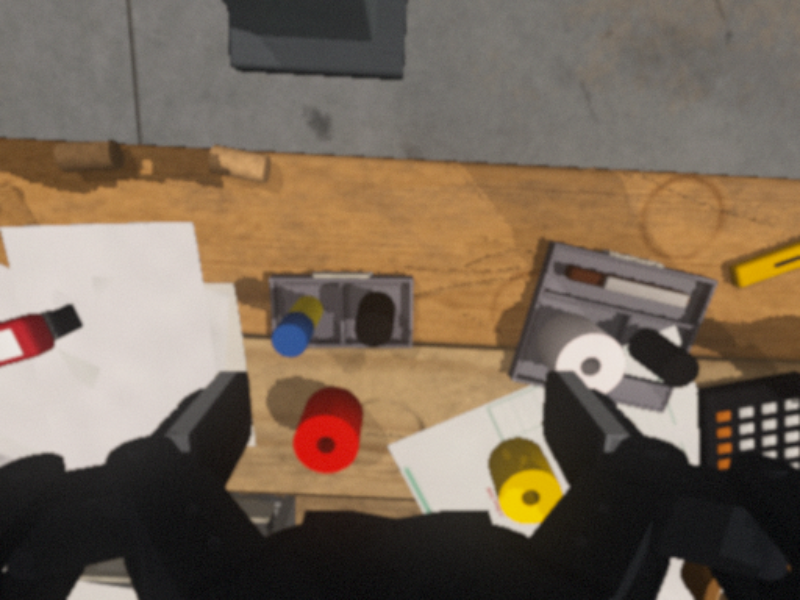

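Both kits are complete. Tray_two holds the glue stick (300,325) and a capsule (376,318); tray_three holds the corkscrew, roll and capsule. Their tops sit 3 mm above the objects' own heights, so everything is on the compartment floors, and the stamp has not moved.

```bash
python3 -c "
from station import bot
print(bot.sign_off())"
```

```text
the job is handed in; nothing more can be done
None
```

Both kits are made up as asked and the job is handed in after about 49 s of robot time. The last camera check showed every item flat or upright on its compartment floor, and the date stamp still in place.

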